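# Lock a knife blank into a grinding jig with its spring pull-pin

### The arm

A 7-joint arm with a two-finger parallel gripper is mounted at the origin on the work surface. World frame = base frame: x ahead of the robot, y to its left, z up, the work surface at z = 0. Lengths are in mm, angles in rad, forces in N, time in s.
With the tool pointing down it reaches from about 425 to 950 mm from the base axis. Payload 16.7 kg.
Tool frame: the origin (TCP) lies at the very end of the fingers, on their centre line; the grasp point (between the pads) lies 19 mm behind it; z points along the fingers, y is the line along which they close (so a half turn about z gives the same grasp; the last joint's range is limited). The gripper opens to 94 mm and grips with 3 to 60 N. Pads are 16 mm wide; open, the fingers measure 119 mm over their backs; the gripper's body (75 mm by 177 mm) begins 78 mm behind the grasp point.
Start: joints at [1.179, 0.426, 0.074, 1.606, -0.034, 1.111, -0.067], TCP at [161.6, -655.332, 205.467] pointing down, gripper open.
Joint ranges: [-2.85, 2.85], [-0.5, 2.14], [-1.23, 1.37], [0.21, 2.46], [-1.02, 4.16], [0.16, 2.05], [-2.73, 2.73]. Speed limits (rad/s): [1.89, 1.89, 2.39, 2.39, 3.01, 3.01, 3.01].

### API

Orientations are given as a unit quaternion [x, y, z, w].
In Python, from cell import arm gives the robot as it stands. The module is installed in compiled form; this text tells all that it offers.
- The arm moves only by the tool arm_command, never from a script. Its arguments are lists of equal length, an entry for each row: "fingers": the closure, from 0 (fully open) to 1 (shut); "dp": the shift along the world's x, y, z in m, a list of three; "twist": the turn about the world's z in degrees. A call has 1 to 5 rows; each row shifts and turns the commanded pose from where the row before left it; what a row does not reach is not made up. A row lasts 1/12 s, in which the tool goes at most 41.7 mm and 7.16 degrees, less where a joint would pass 70% of its speed; a pose out of reach is approached as far as the arm can. A call with a gripper value outside its range is refused whole. The fingers move at their own pace and stop on an object; the grip force is fixed at half the most. Time passes only in rows, so rows that do not move let the fingers close. It gives the time, the measured TCP pose, the force, the opening and the grip force at its end, in the units of the state.
- arm.get_state(): the state, without advancing time (a new reading comes with each control period).
- arm.capture(name): name is "scene" or "side" or "wrist"; returns a dict with "pixels" (420x560x3 uint8, red, green, blue), "fx", "fy", "cx", "cy" (pixels), "origin" and "attitude" of the camera in the world. Camera axes: x right, y up, looking along -z (the intrinsics and any distortion apply to the point x, -y, -z); pixel columns grow to the right and rows downward; lengths in mm; the calibration is good to about 2 mm. A picture is of the moment at which its call begins. There is no depth.
- arm.finish_job(): hands the job in; it is judged then, once.
Trained networks look in a picture, given as the dict that the camera call returned (one of the last four; its "shot" number tells which), for a name from the list of things; names that differ only in an ending like _2 or _b are one class to them, and where a whole thing is asked for, a point or a joint stands for the part that bears it (a point fixed in the world has none). Each returns a list of dicts, best first, with "p" (0 to 1); they miss things now and then, are a little off and sometimes report something else, mostly with a low value. They report only what shows in the picture. A call takes as long as a camera call. They do not tell look-alikes from the thing itself.
- arm.spot_in(picture, query): "point" ([x, y, z] in mm, in world coordinates, good to about 4 mm: the middle of the surface that is visible of it).
- arm.mark_of(picture, query): "point" ([x, y, z] in mm, in world coordinates, good to about 4 mm: a listed point, or the origin of a listed thing).
The state is a dict: "clock": time; "joints": joint angles; "joint_vel": joint speeds; "effort": joint torques, N m; "position": TCP position; "eef_rot": TCP orientation; "wrist_force": force on the tool from outside, world axes, zero at the start; "wrist_torque": the same for the moment, N m; "finger_gap": opening from 0.0 (shut) to 1.0 (fully open); "grip_force": force on a finger pad.
Only numpy, scipy, OpenCV 4.12 (cv2) and the standard library are available. Lean on these libraries where they do the work, as an engineer would, in place of code of your own. Each camera call takes 0.05 s, during which the arm holds its last target. There are 200 camera calls.

### The job

Load the knife blank into the grinding jig. First pull the jig's spring pin up by its black handle and turn it counter-clockwise (seen from above) until it drops into the rest notch of the collar, so that it stays up when you let go; then lay the blank flat on the rail, tang under the bracket and the notch in its back over the small locating pin. Finally turn the spring pin back and let it go right down through the hole in the tang, leaving the blank locked, and leave the other things on the bench where they are.

Things in the scene. Friction and masses are not known exactly. Their poses are not given: they have to be found in the camera images.
- jig: Fixed grinding jig, z up; origin on the bench under the middle of its base plate. Its frame, mm: base x -135..115, y -35..35, 9 high; aluminium rail along x, flat top at z 34, 22 wide from x -105 to 45, 42 wide from 45 to 100; locating pin at (60, 11); at the -x end a bracket with the spring pin on the upright axis (-80, 0). The seated blank has the jig's x, y and yaw, underside at z 34.
- pin_lift (a joint): Lift (m) of the spring pin: 0 down (foot 6 mm below the rail's top), 0.036 in the rest notch (foot 30 mm above the rail), 0.043 upper stop. Spring: 5 N down at 0, 11.5 N at the top. Below about 0.029 its cross bar sits in the collar's straight slot and cannot turn; higher, it turns over a steep land whose crest needs 0.040. Let go on the slope, it slides back and snaps down.
- pin_turn (a joint): Turn (rad) of the spring pin, counter-clockwise from above positive: 0 cross bar over its slot (only there can it go down); 1.31 (75 degrees) centre of the 4 mm deep rest notch, firm stop just beyond; play about 0.05 to 0.1 each way. Turns easily.
- handle (a point): Middle of the spring pin's black handle, an upright wing 58 mm long (its x), 14 thick (its y), 34 high, on the pin's axis; wing along the jig's x when the pin is down, rises and turns with the pin. Pin down: this point is 151 mm above the bench, the wing's underside 4 mm above the collar (steel, 50 mm across, top 130 mm above the bench at most).
- locating_pin (a point): Foot of the locating pin on the rail's top: 7 mm across, round top, stands 9 mm high; axes of the jig.
- pin_seat (a point): Where the spring pin's axis meets the rail's top, 34 mm above the bench; axes of the jig. The dark bracket overhangs it: from a post at jig x -128..-108 mm to x -54, 48 wide, underside 66 and top 80 mm above the bench, so 32 mm free over the rail, open at the sides and towards +x. The pin is 8 mm across with a round nose.
- blade: Loose knife blank, flat steel 5 mm thick, 0.25 kg, lying on a wooden rest; x from tang to point, y to its straight back, z up; origin on its underside. Its frame, mm: tang x -96..-45, 30 wide; blade x -45..65, 40 wide (y -20..20, parallel edges; grip near x 10, about its balance point), then tapering to the point at x 100; in the back edge (y 20) an open notch x 55..65, 14 deep.
- blade_notch (a point): Point on the blank's underside, in its notch, that lies over point locating_pin when seated; axes of the blank. The pin has 1.5 mm play in the notch.
- blade_hole (a point): Centre of the 13 mm square hole in the tang, at (-80, 0) mm of the blank, on the underside; lies over point pin_seat when seated.
- rest: Wooden rest fixed to the bench, 120 x 22 mm, 34 mm high, narrower than the blank, so that fingers reach past the blank's edges; origin under its centre, x along it, roughly the same way as the blank's.
- file: loose flat file lying on the bench, 200 mm long, 22 mm thick at its wooden handle; origin at its middle, on the bench
- wheel: spare red grinder wheel lying flat, 90 mm across, 40 mm high; origin under its centre
- glue: white bottle, 54 mm across, 130 mm high; origin under its centre
- mug: dark metal mug, 80 mm across, 90 mm high; origin under its centre
- hammer: hammer lying on the bench, about 0.25 m long; origin under its middle
- wrench: steel wrench lying on the bench, about 0.2 m long; origin under its middle
- block: cork sanding block, 110 x 60 x 35 mm; origin under its centre
Things that resemble listed ones, but are neither listed nor needed, are in the scene too. What is shaped like the blade but pink or purple is not meant.

How it is judged:
By the outcome, as a careful person would: the job done as asked, in the order asked, and still so for the second after the job is handed in, with the robot touching nothing.
It also fails if it takes over 72 s, if anything falls off the work surface, if the arm or the gripper's body presses on something with over 40 N, if the wrist force passes 120 N, or if a joint passes its speed limit or range.

## Working session

There is one attempt and no reset: what is moved stays moved. The work goes in short steps, Python scripts to look and compute and a tool call to move; the robot and the scene stay as the last step left them, time stands still between calls to the robot, and variables do not carry over. Pictures are saved under pics/ and viewed, at most 10 in all, crops included, and the job is handed in when it is done.

Besides the shell and the picture viewer there is one more tool, called after "Emit:" as name([rows], argument=value, ...), one row to a line, values as JSON. arm_command: Moves the arm, as the interface text tells. Its arguments: {"type":"object","properties":{"fingers":{"type":"array"},"dp":{"type":"array"},"twist":{"type":"array"}},"required":["fingers","dp","twist"]}

```bash
mkdir -p pics
cat > h.py <<'E'
import numpy as np,cv2
from cell import arm
from scipy.spatial.transform import Rotation as R
def cap(n,f=None):
    p=arm.capture(n)
    if f: cv2.imwrite('pics/'+f,p['pixels'][:,:,::-1])
    return p
def rot(p):
    a=np.array(p['attitude'],float)
    return a if a.shape==(3,3) else R.from_quat(a).as_matrix()
def proj(p,X):
    c=(np.atleast_2d(X)-np.array(p['origin']))@rot(p)
    return np.c_[p['cx']+p['fx']*c[:,0]/-c[:,2], p['cy']+p['fy']*c[:,1]/c[:,2]]
def ray(p,uv,z):
    d=rot(p)@np.array([(uv[0]-p['cx'])/p['fx'],-(uv[1]-p['cy'])/p['fy'],-1])
    o=np.array(p['origin']); return o+d*(z-o[2])/d[2]
E
python3 - <<'E'
from h import *
for n in ('scene','side'):
    p=cap(n,n+'0.png'); print(n,[ (k,v) for k,v in p.items() if k!='pixels'])
    for q in ('handle','locating_pin','pin_seat','jig','blade','blade_notch','blade_hole','rest'):
        print(q,[(np.round(d['point']).tolist(),round(d['p'],2),proj(p,d['point'])[0].round().tolist()) for d in arm.mark_of(p,q)[:3]])
s=arm.get_state();print(s)
a=cv2.imread('pics/scene0.png')
E
```

```text
scene [('fx', 489.6411262628794), ('fy', 489.6411262628794), ('cx', 284.46811168433135), ('cy', 213.88201911935138), ('origin', array([1552.0789764 , -192.81910255,  927.74723342])), ('attitude', array([0.3472363 , 0.27440909, 0.57661124, 0.68676494])), ('shot', 1)]
handle [([549.0, -280.0, 151.0], 0.77, [170.0, 222.0])]
locating_pin []
pin_seat [([549.0, -279.0, 32.0], 0.78, [176.0, 257.0])]
jig [([569.0, -198.0, 0.0], 0.63, [208.0, 267.0])]
blade [([502.0, 196.0, 32.0], 0.86, [342.0, 228.0]), ([321.0, 226.0, 2.0], 0.82, [335.0, 200.0]), ([343.0, -114.0, 0.0], 0.71, [230.0, 214.0])]
blade_notch [([488.0, 260.0, 32.0], 0.73, [362.0, 224.0]), ([186.0, 425.0, -2.0], 0.68, [379.0, 173.0]), ([286.0, -85.0, -3.0], 0.64, [238.0, 204.0])]
blade_hole [([506.0, 118.0, 32.0], 0.8, [316.0, 232.0]), ([314.0, 488.0, -2.0], 0.69, [410.0, 193.0]), ([341.0, 308.0, 1.0], 0.62, [361.0, 201.0])]
rest [([502.0, 193.0, 1.0], 0.75, [340.0, 237.0])]
side [('fx', 531.5199182449693), ('fy', 531.5199182449693), ('cx', 282.3754402272527), ('cy', 205.29860021877118), ('origin', array([ -116.97508863, -1346.9880
[... 799 characters left out ...]
 0.07387005,  1.60599023, -0.03412142,
        1.11080485, -0.06708117]), 'joint_vel': array([ 1.04083033e-03,  3.85429448e-04,  5.57816607e-04,  9.09737671e-05,
       -1.29330204e-03, -6.67503343e-04,  6.05567371e-04]), 'effort': array([ 7.99900845e-04, -9.35513091e+01,  3.66349429e+00, -4.54553246e+01,
       -4.90667671e-02,  1.31010544e-02, -3.70218186e-05]), 'position': array([ 161.63874636, -655.32690403,  205.48722617]), 'eef_rot': array([ 9.92700917e-01,  1.20602186e-01,  3.05217119e-05, -1.56911186e-05]), 'wrist_force': array([-0.32510773,  0.19598442, -0.27707975]), 'wrist_torque': array([-0.0274232 ,  0.00416341, -0.02894041]), 'grip_force': 0.0, 'finger_gap': 1.0006677655643441}
```

View pics/scene0.png

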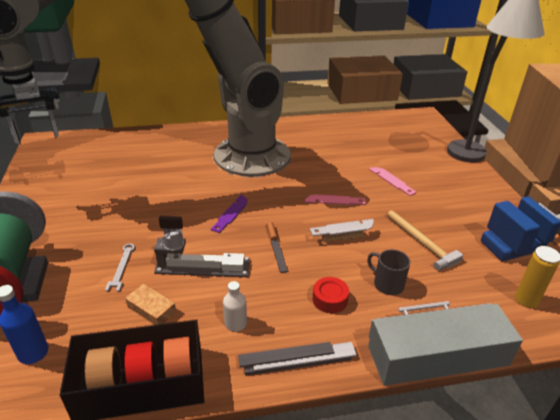

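View pics/side0.png

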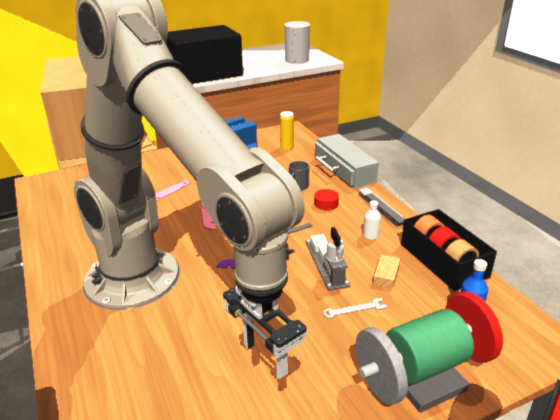

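Candidates in the scene view: for the blank, steel grey (342,228) on the wooden rest. Its look-alikes are purple (230,214), dark pink (335,200) and pink (392,180), and there is also the file (277,247). For the handle, the black wing on the jig (170,222). I choose the steel blank and the jig wing, and check both in one crop.

Run:
```python
import cv2,numpy as np
a=cv2.imread('pics/scene0.png')
b=cv2.resize(a[195:260,295:395],(800,520)[:2] and (780,507),interpolation=cv2.INTER_CUBIC)[:, :]
c=cv2.resize(a[205:285,145:265],None,fx=3.3,fy=3.3,interpolation=cv2.INTER_CUBIC)
b=cv2.resize(a[205:250,295:395],None,fx=3.96,fy=3.96,interpolation=cv2.INTER_CUBIC)[:,:396]
cv2.imwrite('pics/crop.png',np.vstack([c[:,:396],b]))
```

```text
(no output)
```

View pics/crop.png

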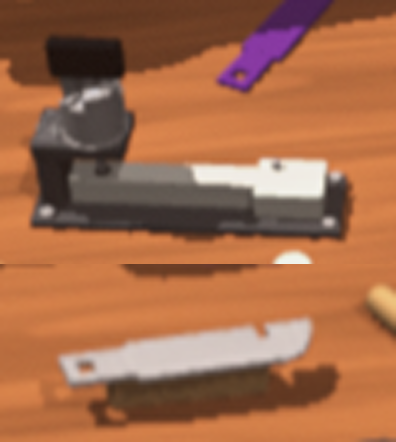

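Emit:
arm_command([
  [0.01,0.01,0.038],
  [0.01,0.01,0.038],
  [0.02,0.02,0.02],
  [0.028,0.028,0],
  [0.028,0.028,0],
], fingers=[0,0,0,0,0], twist=[7,7,7,7,7])

```text
clock: 1.32
position: [258.1, -559.1, 303.2]
eef_rot: [0.91, 0.415, -0.0, 0.001]
wrist_force: [1.7, -1.1, -1.5]
finger_gap: 1.001
grip_force: 0.0
```

The crop shows the steel blank on its rest, with the square hole at crop (88,367) and the notch on the far, robot-side edge at (262,330). The jig shows its black wing at (85,58) and the locating pin at (277,165), so the choice is confirmed.

Emit:
arm_command([
  [0.028,0.028,0.01],
  [0.028,0.028,0.01],
  [0.028,0.028,0.01],
  [0.028,0.028,0],
  [0.028,0.028,0],
], fingers=[0,0,0,0,0], twist=[7,7,7,6,0])

```text
clock: 1.73
position: [398.8, -417.9, 332.4]
eef_rot: [0.787, 0.618, 0.0, 0.001]
wrist_force: [0.9, -0.0, -1.1]
finger_gap: 0.998
grip_force: 0.0
```

Emit:
arm_command([
  [0.028,0.028,0],
  [0.028,0.028,0],
  [0.02,0.02,0],
], fingers=[0,0,0], twist=[0,0,0])

```text
clock: 1.98
position: [475.8, -340.2, 331.8]
eef_rot: [0.788, 0.616, 0.0, 0.0]
wrist_force: [0.2, 0.9, 1.0]
finger_gap: 1.001
grip_force: 0.0
```

```bash
cat >> h.py <<'E'
def marks(p,qs):
    for q in qs:
        print(q,[(np.round(d['point'],1).tolist(),round(d['p'],2),proj(p,d['point'])[0].round().tolist()) for d in arm.mark_of(p,q)[:3]])
def st():
    s=arm.get_state(); r=R.from_quat(s['eef_rot']).as_matrix()
    print('t',round(s['clock'],2),'pos',s['position'].round(1),'yaw_y',np.degrees(np.arctan2(r[1,1],r[0,1])).round(2),'F',s['wrist_force'].round(1),'gap',round(s['finger_gap']*94,1),'j',s['joints'].round(2))
E
python3 - <<'E'
from h import *
st()
p=cap('wrist','w1.png'); print(p['origin'],rot(p).round(2)); marks(p,('handle','locating_pin','pin_seat','jig'))
p=cap('scene'); marks(p,('handle','locating_pin','pin_seat','jig','blade','blade_notch','blade_hole'))
p=cap('side'); marks(p,('handle','locating_pin','pin_seat','jig','blade','blade_notch','blade_hole'))
E
```

```text
t 1.98 pos [ 475.8 -340.2  331.8] yaw_y -14.01 F [0.2 0.9 1. ] gap 94.1 j [ 0.78  0.21 -0.32  1.63  0.07  1.31  0.2 ]
[ 493.45252074 -263.91185167  511.04263945] [[ 0.97  0.23  0.06]
 [-0.24  0.93  0.26]
 [ 0.   -0.27  0.96]]
handle [([544.9, -278.0, 149.1], 0.71, [333.0, 109.0])]
locating_pin []
pin_seat []
jig [([563.7, -200.7, -0.6], 0.87, [318.0, 46.0])]
handle [([548.5, -280.1, 152.5], 0.68, [170.0, 222.0])]
locating_pin [([569.0, -137.9, 35.4], 0.69, [229.0, 255.0]), ([708.0, 273.1, -3.7], 0.68, [390.0, 285.0])]
pin_seat [([548.9, -280.2, 30.9], 0.92, [175.0, 257.0])]
jig [([565.8, -200.5, 0.2], 0.76, [207.0, 267.0])]
blade [([340.4, -112.8, 0.5], 0.8, [231.0, 214.0]), ([500.6, 195.2, 31.9], 0.73, [342.0, 228.0]), ([322.1, 225.7, -1.6], 0.68, [335.0, 201.0])]
blade_notch [([490.8, 259.4, 32.0], 0.9, [362.0, 224.0]), ([186.7, 425.0, -2.3], 0.77, [379.0, 174.0]), ([284.5, -83.2, -1.3], 0.76, [238.0, 203.0])]
blade_hole [([340.7, 306.0, 0.1], 0.94, [360.0, 202.0]), ([400.2, -160.6, 0.3], 0.86, [217.0, 227.0]), ([311.9, 491.8, -1.3], 0.63, [411.0, 192.0])]
handle [([550.5, -277.4, 151.8], 0.45, [335.0, 236.0])]
locating_pin [([736.7, 97.7, 0.3], 0.52, [326.0, 204.0])]
pin_seat [([547.3, -278.5, 33.1], 0.86, [333.0, 269.0])]
jig [([566.2, -200.4, -2.6], 0.62, [325.0, 262.0]), ([552.4, -277.6, 150.3], 0.34, [336.0, 236.0])]
blade [([320.6, 227.6, -1.0], 0.73, [207.0, 215.0]), ([339.3, -111.0, -2.2], 0.69, [248.0, 266.0]), ([504.5, 197.9, 36.3], 0.67, [257.0, 198.0])]
blade_notch [([283.9, -87.7, 4.4], 0.74, [228.0, 265.0]), ([187.9, 422.9, -2.0], 0.66, [157.0, 199.0]), ([317.3, 171.5, -0.3], 0.61, [211.0, 223.0])]
blade_hole [([310.1, 492.7, -3.4], 0.8, [183.0, 184.0]), ([337.7, 304.2, 0.9], 0.76, [205.0, 203.0]), ([508.7, 117.1, 34.7], 0.64, [267.0, 209.0])]
```

View pics/w1.png

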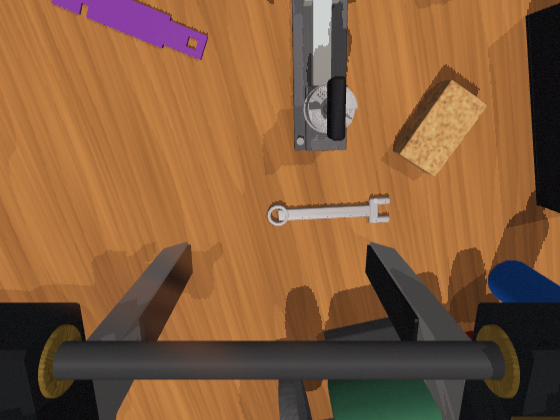

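The wrist view shows the wing along image-vertical at (337,76–139). The jig base's near corners are at (299,150) and (346,150), and the wrench at (330,212) is clear of the path.

Run:
```python
from h import *
p=cap('wrist')
f=lambda u,z:ray(p,u,z)[:2].round(1)
for u in [(298,150),(346,150),(293,2),(349,2)]: print(u,f(u,9))
for u in [(338,76),(336,139),(329,108),(346,108)]: print(u,f(u,168))
A=f((298,150),9);B=f((346,150),9);C=f((293,2),9);D=f((349,2),9)
g=lambda a,b:np.degrees(np.arctan2(*(b-a)[::-1])); print(g(A,C),g(B,D),(A+B)/2,np.linalg.norm(A-B))
p2=p['pixels']; im=cv2.cvtColor(p2,cv2.COLOR_RGB2GRAY); print(im[108,320:355]); print(im[90,320:355]); print(im[60:150,337])
```

```text
(298, 150) [ 504.2 -329. ]
(346, 150) [ 568.8 -345.3]
(293, 2) [ 540.6 -148.6]
(349, 2) [ 608.5 -165.8]
(338, 76) [ 550.3 -253.9]
(336, 139) [ 537.2 -308.1]
(329, 108) [ 536.7 -279. ]
(346, 108) [ 551.8 -282.9]
78.59237660698379 77.52866045564225 [ 536.5  -337.15] 66.62469512125362
[170 159 130  88  83  60  63  70  57   9  16   6  18  21  29  29  35  35
  38  40  41  41  39  39  34  28  24 102 189 190 160 179 187 188 180]
[ 86 161 160 119  89 116 101 160 103  16  13   7  12  18  28  31  34  38
  39  40  40  42  42  41  41  31  28  65 184 187 193 187 189 180 179]
[ 61  62  60  61  60  60  59  62  60  61  61  54  25  24  27  31  36  36
  37  35  37  37  35  34  37  35  36  36  39  37  38  36  36  37  38  38
  39  38  37  40  39  39  40  39  39  36  39  36  35  35  37  36  40  38
  38  41  37  38  37  39  39  38  40  39  40  43  41  39  39  38  38  39
  39  37  34  33  39  88  99  99  99  98  98  95  98  99  91 131 139 139]
```

Emit:
arm_command([
  [0.018,0.015,-0.02],
  [0.018,0.015,-0.02],
  [0.018,0.015,-0.03],
  [0.017,0.015,-0.03],
  [0,0,0],
], fingers=[0.3,0.3,0.3,0.3,0.3], twist=[1,0,0,0,0])

```text
clock: 3.5
position: [545.2, -278.4, 225.8]
eef_rot: [0.782, 0.623, -0.001, -0.003]
wrist_force: [-0.7, 0.5, -1.1]
finger_gap: 0.709
grip_force: 0.0
```

Run:
```python
from h import *
st()
p=cap('wrist','w2.png'); print(p['origin']);marks(p,('handle','locating_pin','pin_seat','jig'))
```

```text
t 3.5 pos [ 545.2 -278.4  225.8] yaw_y -12.86 F [-0.7  0.5 -1.1] gap 66.7 j [ 0.66  0.33 -0.37  1.7   0.13  1.13  0.03]
[ 562.39989984 -202.53993063  405.31021028]
handle [([544.8, -280.9, 149.1], 0.75, [281.0, 220.0])]
locating_pin [([567.1, -139.5, 30.6], 0.56, [271.0, 41.0])]
pin_seat []
jig [([565.9, -202.6, -0.8], 0.78, [284.0, 108.0])]
```

View pics/w2.png

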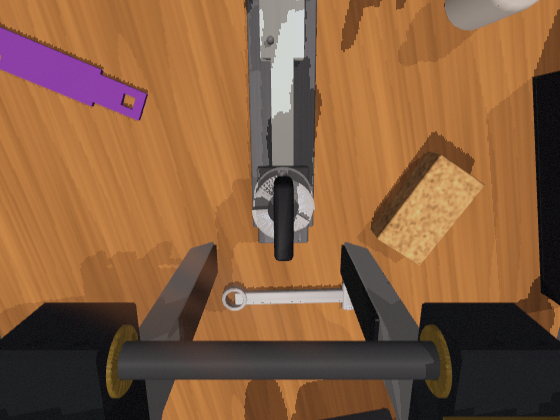

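The wing runs from (284,178) to (284,258), between fingertips at (216,245) and (342,245). The locating pin top is at (270,41).

Run:
```python
from h import *
p=cap('wrist')
f=lambda u,z:ray(p,u,z)[:2].round(1)
print('wing',f((284,178),168),f((284,258),168),'mid',f((284,218),168))
print('locpin top',f((270,40),43))
print('TCP proj',proj(p,arm.get_state()['position']))
a,b=f((248,20),9),f((252,145),9)
im=p['pixels']; hsv=cv2.cvtColor(im,cv2.COLOR_RGB2HSV)
for r in (20,60,100,140,155,190,230):
    g=cv2.cvtColor(im,cv2.COLOR_RGB2GRAY)[r,235:330]; s=hsv[r,235:330,1]; k=np.where(s<100)[0]+235
    print(r,k.min(),k.max(),f((k.min(),r),9),f((k.max()+1,r),9))
```

```text
wing [ 554.5 -254.6] [ 541.  -312.7] mid [ 548.  -282.7]
locpin top [ 568.1 -146.9]
TCP proj [[280.66329292 258.43182347]]
20 244 312 [ 547.4 -117.1] [ 615.7 -133.2]
60 246 311 [ 539.8 -154.2] [ 606.9 -170. ]
100 247 311 [ 530.7 -193.2] [ 598.7 -209.2]
140 249 310 [ 522.2 -234.7] [ 588.9 -250.5]
155 249 310 [ 518.  -250.7] [ 585.5 -266.7]
190 251 310 [ 510.2 -290.1] [ 577.3 -305.9]
230 257 305 [ 505.  -338.7] [ 561.5 -352.1]
```

Emit:
arm_command([
  [0.002,-0.003,-0.02],
  [0,0,-0.025],
  [0,0,-0.025],
  [0,0,-0.015],
  [0,0,0],
], fingers=[0.3,0.3,0.3,0.3,0.3], twist=[0.4,0,0,0,0])

```text
clock: 4.22
position: [544.9, -286.7, 144.3]
eef_rot: [0.782, 0.624, -0.001, -0.001]
wrist_force: [-0.4, 0.1, 0.3]
finger_gap: 0.7
grip_force: 0.0
```

Emit:
arm_command([
  [0,0,0],
  [0,0,0],
  [0,0,0],
  [0,0,0],
  [0,0,0],
], fingers=[1,1,1,1,1], twist=[0,0,0,0,0])

```text
clock: 4.63
position: [547.0, -286.6, 147.4]
eef_rot: [0.781, 0.624, 0.0, 0.001]
wrist_force: [-0.7, -0.2, 0.1]
finger_gap: 0.385
grip_force: 0.0
```

```bash
python3 -c "
from h import *
st();print(arm.get_state()['grip_force'])"
```

```text
t 4.63 pos [ 547.  -286.6  147.4] yaw_y -12.76 F [-0.7 -0.2  0.1] gap 36.2 j [ 0.65  0.41 -0.35  1.78  0.17  0.98  0.01]
0.0
```

Emit:
arm_command([
  [0,0.004,-0.005],
  [0,0,0],
  [0,0,0],
  [0,0,0],
  [0,0,0],
], fingers=[0.65,0.65,1,1,1], twist=[0,0,0,0,0])

```text
clock: 5.05
position: [546.7, -282.3, 141.5]
eef_rot: [0.781, 0.624, 0.0, -0.0]
wrist_force: [0.1, -0.7, 0.8]
finger_gap: 0.175
grip_force: 0.0
```

Emit:
arm_command([
  [0,0,0],
  [0,0,0],
  [0,0,0],
], fingers=[1,1,1], twist=[0,0,0])

```text
clock: 5.3
position: [547.0, -282.5, 141.6]
eef_rot: [0.781, 0.624, 0.0, 0.0]
wrist_force: [4.3, -1.3, -2.4]
finger_gap: 0.146
grip_force: 30.0
```

```bash
python3 -c "
from h import *
st();print(arm.get_state()['grip_force'])"
```

```text
t 5.3 pos [ 547.  -282.5  141.6] yaw_y -12.75 F [ 4.3 -1.3 -2.4] gap 13.7 j [ 0.65  0.42 -0.35  1.79  0.17  0.97  0.  ]
29.97523784637451
```

Emit:
arm_command([
  [0,0,0.012],
  [0,0,0.012],
  [0,0,0.012],
  [0,0,0.005],
  [0,0,0],
], fingers=[1,1,1,1,1], twist=[0,0,0,0,0])

```text
clock: 5.72
position: [546.9, -282.4, 183.0]
eef_rot: [0.781, 0.624, 0.0, 0.0]
wrist_force: [5.8, -1.6, -11.8]
finger_gap: 0.149
grip_force: 30.0
```

```bash
python3 -c "
from h import *
st();print(arm.get_state()['grip_force']);p=cap('side');marks(p,['handle']);p=cap('scene');marks(p,['handle']);
st()"
```

```text
t 5.72 pos [ 546.9 -282.4  183. ] yaw_y -12.75 F [  5.8  -1.6 -11.8] gap 14.0 j [ 0.66  0.37 -0.36  1.75  0.15  1.05  0.02]
29.964560866355896
handle [([552.0, -277.9, 189.6], 0.54, [336.0, 225.0])]
handle [([706.6, 269.1, -0.8], 0.59, [389.0, 284.0]), ([549.2, -278.6, 191.3], 0.58, [169.0, 210.0])]
t 5.92 pos [ 546.8 -282.3  181.8] yaw_y -12.74 F [  7.9  -2.4 -12.1] gap 14.1 j [ 0.65  0.37 -0.36  1.75  0.15  1.04  0.02]
```

Emit:
arm_command([
  [0.001,0,0.001],
  [0,0,0],
  [0,0,0],
  [0,0,0],
  [0,0,0],
], fingers=[1,1,1,1,1], twist=[3,7,7,7,7])

```text
clock: 6.33
position: [548.5, -282.2, 182.9]
eef_rot: [0.583, 0.812, 0.001, 0.001]
wrist_force: [11.2, -0.6, -12.8]
finger_gap: 0.144
grip_force: 30.0
```

Emit:
arm_command([
  [0,0,0],
  [0,0,0],
  [0,0,0],
  [0,0,0],
  [0,0,0],
], fingers=[1,1,1,1,1], twist=[7,7,7,7,7])

```text
clock: 6.75
position: [549.5, -281.0, 183.2]
eef_rot: [0.312, 0.95, 0.001, 0.001]
wrist_force: [15.6, 3.4, -13.0]
finger_gap: 0.147
grip_force: 30.0
```

Emit:
arm_command([
  [0,0,0],
  [0,0,0],
  [0,0,0],
], fingers=[1,1,1], twist=[7,0,0])

```text
clock: 7.0
position: [549.5, -280.7, 183.1]
eef_rot: [0.256, 0.967, 0.001, 0.001]
wrist_force: [15.3, 4.9, -11.7]
finger_gap: 0.147
grip_force: 30.0
```

```bash
python3 -c "
from h import *
st();print(arm.get_state()['grip_force'],arm.get_state()['wrist_torque'])"
```

```text
t 7.0 pos [ 549.5 -280.7  183.1] yaw_y 60.39 F [ 15.3   4.9 -11.7] gap 13.8 j [ 0.84  0.42 -0.61  1.73  0.26  1.07  1.2 ]
29.952835142612457 [ 1.27116279 -4.19100158 -0.04954888]
```

Emit:
arm_command([
  [0.0015,0.0005,0],
  [0,0,-0.003],
  [0,0,-0.003],
  [0,0,-0.001],
  [0,0,0],
], fingers=[1,1,1,1,1], twist=[2,0,0,0,0])

```text
clock: 7.42
position: [550.7, -280.7, 177.2]
eef_rot: [0.239, 0.971, 0.001, 0.001]
wrist_force: [7.6, 4.5, 5.1]
finger_gap: 0.147
grip_force: 30.0
```

```bash
python3 -c "
from h import *
st();print(arm.get_state()['grip_force'],arm.get_state()['wrist_torque'])"
```

```text
t 7.42 pos [ 550.7 -280.7  177.2] yaw_y 62.31 F [7.6 4.5 5.1] gap 13.8 j [ 0.84  0.42 -0.61  1.74  0.27  1.06  1.22]
30.001319646835327 [ 1.40260129 -1.83345539 -0.0458981 ]
```

Emit:
arm_command([
  [0,0,0],
  [0,0,0],
  [0,0,0],
  [0,0,0],
  [0,0,0.01],
], fingers=[0.7,0.6,0.5,0.5,0.5], twist=[0,0,0,0,0])

```text
clock: 7.83
position: [547.9, -281.7, 185.0]
eef_rot: [0.24, 0.971, 0.0, -0.002]
wrist_force: [-0.2, 0.1, 0.0]
finger_gap: 0.463
grip_force: 0.0
```

```bash
python3 -c "
from h import *
st()
for n in ('scene','side','wrist'):
  p=cap(n);marks(p,['handle'])
  if n=='scene':a=cv2.resize(p['pixels'][190:285,125:265,::-1],None,fx=4,fy=4,interpolation=3)
b=cv2.resize(p['pixels'][:,:,::-1],(507,380));cv2.imwrite('pics/n.png',np.hstack([a[:,:290],b]))
"
```

```text
t 7.83 pos [ 547.9 -281.7  185. ] yaw_y 62.24 F [-0.2  0.1  0. ] gap 43.5 j [ 0.85  0.42 -0.61  1.73  0.27  1.08  1.23]
handle [([550.9, -282.2, 187.3], 0.85, [168.0, 211.0])]
handle [([549.9, -276.3, 187.3], 0.54, [335.0, 226.0])]
handle [([544.0, -278.1, 185.2], 0.93, [281.0, 248.0])]
```

View pics/n.png

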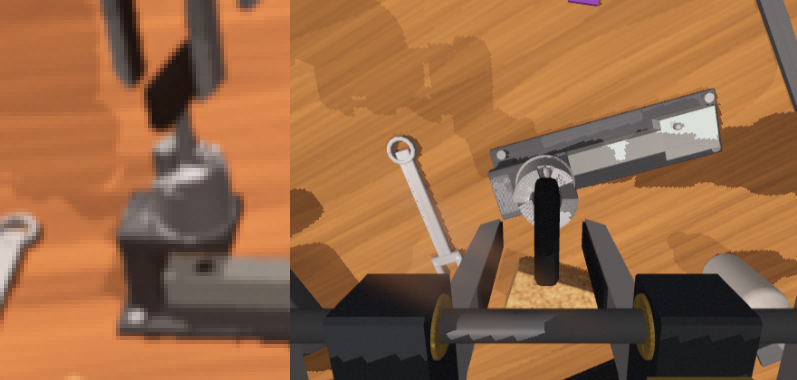

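The scene inset shows the wing raised and turned clear of the fingers, staying up after release (networks give handle z≈187, so lift 36). Now to the blank.

Emit:
arm_command([
  [0,0,0.03],
  [0,0,0.035],
  [-0.004,0.03,0.02],
  [-0.004,0.04,0],
  [-0.004,0.04,0],
], fingers=[0.3,0.3,0.3,0.3,0.3], twist=[0,0,-7,-7,-7])

```text
clock: 8.55
position: [537.2, -171.3, 272.5]
eef_rot: [0.416, 0.909, 0.0, 0.001]
wrist_force: [1.6, 1.3, -0.2]
finger_gap: 0.698
grip_force: 0.0
```

Emit:
arm_command([
  [-0.004,0.04,0],
  [-0.004,0.04,0],
  [-0.004,0.04,0],
  [-0.004,0.04,0],
  [-0.004,0.04,0],
], fingers=[0.3,0.3,0.3,0.3,0.3], twist=[-7,-7,-7,-7,-7])

```text
clock: 8.97
position: [518.4, 15.7, 271.6]
eef_rot: [0.653, 0.757, -0.0, 0.0]
wrist_force: [1.6, 0.6, 0.1]
finger_gap: 0.699
grip_force: 0.0
```

Emit:
arm_command([
  [-0.004,0.04,0],
  [-0.004,0.04,0],
  [-0.004,0.04,-0.01],
  [0,0,0],
  [0,0,0],
], fingers=[0.3,0.3,0.3,0.3,0.3], twist=[-3,0,0,0,0])

```text
clock: 9.38
position: [506.2, 136.2, 261.1]
eef_rot: [0.669, 0.743, -0.0, -0.0]
wrist_force: [0.7, -1.0, 0.1]
finger_gap: 0.699
grip_force: 0.0
```

```bash
python3 -c "
from h import *
st()
p=cap('wrist','w3.png');marks(p,['blade','blade_hole','blade_notch','rest'])
"
```

```text
t 9.38 pos [506.2 136.2 261.1] yaw_y 6.04 F [ 0.7 -1.   0.1] gap 65.7 j [ 0.28  0.2  -0.75  1.84  0.15  1.16 -0.42]
blade [([503.6, 197.1, 36.5], 0.85, [283.0, 124.0]), ([316.5, 230.5, -0.5], 0.79, [125.0, 76.0]), ([507.3, 118.3, 36.4], 0.38, [279.0, 194.0])]
blade_hole [([339.1, 306.7, -2.5], 0.96, [145.0, 6.0]), ([509.1, 116.4, 36.9], 0.94, [280.0, 196.0]), ([488.0, 258.9, 34.5], 0.31, [275.0, 63.0])]
blade_notch [([488.4, 257.7, 34.3], 0.84, [275.0, 64.0]), ([316.7, 167.7, 2.3], 0.72, [124.0, 131.0]), ([286.1, -88.7, 3.1], 0.5, [104.0, 317.0])]
rest [([566.6, -137.9, 32.7], 0.32, [302.0, 380.0])]
```

View pics/w3.png

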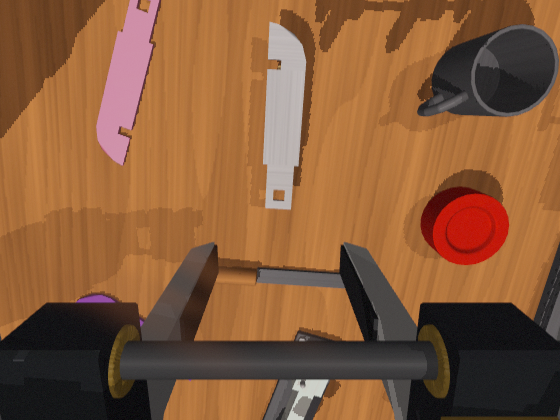

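The steel blank lies with hole (279,195), notch (274,64), tang end row 208, and right edge from (305,60) to (299,163).

Run:
```python
from h import *
p=cap('wrist')
hsv=cv2.cvtColor(p['pixels'],cv2.COLOR_RGB2HSV); m=((hsv[...,1]<50)&(hsv[...,2]>110)).astype(np.uint8)
n,l,s,c=cv2.connectedComponentsWithStats(m); k=l[110,285]; print(s[k])
f=lambda u,z=39:ray(p,u,z)[:2]
L=[];Rr=[]
for r in list(range(80,160,5)):
    x=np.where(l[r]==k)[0]; L.append(f((x.min()-.5,r)));Rr.append(f((x.max()+.5,r)))
L=np.array(L);Rr=np.array(Rr)
for e in (L,Rr):
    a=np.polyfit(e[:,1],e[:,0],1); print('yaw',np.degrees(np.arctan2(1,a[0])),'x at y=208',np.polyval(a,208))
print('tang end',f((279,s[k][1]+s[k][3])),'point',f((270,s[k][1])))
print('hole',f((279,195)))
```

```text
[ 262   18   42  188 5837]
yaw 92.53677122462601 x at y=208 482.91312046597255
yaw 92.54254521402297 x at y=208 522.8265142383927
tang end [510.17482031 101.09074405] point [481.76216367 296.44548722]
hole [508.88772001 114.14197037]
```

Emit:
arm_command([
  [-0.001,0.025,-0.03],
  [-0.001,0.025,-0.03],
  [0,0.02,-0.035],
  [0,0,-0.04],
  [0,0,-0.035],
], fingers=[0.25,0.25,0.25,0.25,0.25], twist=[-3.5,0,0,0,0])

```text
clock: 10.1
position: [504.8, 204.3, 89.7]
eef_rot: [0.693, 0.721, 0.0, -0.0]
wrist_force: [1.4, -0.7, 0.0]
finger_gap: 0.748
grip_force: 0.0
```

Emit:
arm_command([
  [0,0,-0.015],
  [0,0,0],
], fingers=[0.25,0.25], twist=[0,0])

```text
clock: 10.27
position: [503.3, 202.3, 73.1]
eef_rot: [0.693, 0.721, -0.002, -0.001]
wrist_force: [-1.0, -0.7, -0.1]
finger_gap: 0.753
grip_force: 0.0
```

```bash
python3 -c "
from h import *
st()
"
```

```text
t 10.27 pos [503.3 202.3  73.1] yaw_y 2.24 F [-1.  -0.7 -0.1] gap 70.8 j [ 0.06  0.46 -0.69  1.98  0.39  0.84 -0.81]
```

Emit:
arm_command([
  [0,0.004,-0.02],
  [0,0,-0.02],
  [0,0,-0.008],
  [0,0,0],
  [0,0,0],
], fingers=[0.25,0.25,0.25,0.25,0.25], twist=[0.3,0,0,0,0])

```text
clock: 10.68
position: [505.6, 207.7, 29.5]
eef_rot: [0.691, 0.723, 0.0, 0.0]
wrist_force: [0.4, 0.3, 0.4]
finger_gap: 0.75
grip_force: 0.0
```

```bash
python3 -c "
from h import *
st()
"
```

```text
t 10.68 pos [505.6 207.7  29.5] yaw_y 2.55 F [0.4 0.3 0.4] gap 70.5 j [ 0.01  0.53 -0.65  2.    0.46  0.76 -0.86]
```

Emit:
arm_command([
  [-0.002,0,-0.004],
  [0,0,0],
  [0,0,0],
  [0,0,0],
  [0,0,0],
], fingers=[0.45,0.5,0.5,0.55,0.55], twist=[0,0,0,0,0])

```text
clock: 11.1
position: [503.3, 207.9, 24.9]
eef_rot: [0.691, 0.723, 0.0, 0.0]
wrist_force: [0.1, 1.0, -0.0]
finger_gap: 0.461
grip_force: 0.0
```

Emit:
arm_command([
  [0,0,0],
  [0,0,0],
  [0,0,0],
  [0,0,0],
], fingers=[0.9,0.9,0.9,0.9], twist=[0,0,0,0])

```text
clock: 11.43
position: [503.3, 207.9, 24.7]
eef_rot: [0.691, 0.723, 0.0, 0.0]
wrist_force: [0.1, -0.9, 6.0]
finger_gap: 0.419
grip_force: 30.0
```

```bash
python3 -c "
from h import *
st();print(arm.get_state()['grip_force'])
"
```

```text
t 11.43 pos [503.3 207.9  24.7] yaw_y 2.58 F [ 0.1 -0.9  6. ] gap 39.4 j [ 0.01  0.53 -0.64  2.01  0.46  0.75 -0.87]
30.00144213438034
```

Emit:
arm_command([
  [0,0,0.02],
  [0,0,0.03],
  [0,0,0.035],
  [0,0,0.035],
  [0,-0.02,0.02],
], fingers=[0.9,0.9,0.9,0.9,0.9], twist=[0,0,0,0,0])

```text
clock: 11.85
position: [503.2, 191.8, 168.0]
eef_rot: [0.689, 0.724, 0.002, -0.0]
wrist_force: [0.6, 0.0, -2.0]
finger_gap: 0.422
grip_force: 30.0
```

Emit:
arm_command([
  [0.006,-0.035,0],
  [0.009,-0.035,0],
  [0.009,-0.035,0],
  [0.009,-0.035,0],
  [0.009,-0.035,0],
], fingers=[0.9,0.9,0.9,0.9,0.9], twist=[-3,-3,-3,-3,-3])

```text
clock: 12.27
position: [544.9, 11.0, 164.4]
eef_rot: [0.78, 0.626, -0.0, -0.0]
wrist_force: [1.4, 0.4, -2.8]
finger_gap: 0.418
grip_force: 30.0
```

```bash
python3 -c "
from h import *
st();print(arm.get_state()['grip_force'])
p=cap('scene');marks(p,['glue','wheel','handle'])
p=cap('wrist');marks(p,['blade','blade_notch','glue','locating_pin','jig'])
"
```

```text
t 12.27 pos [544.9  11.  164.4] yaw_y -12.56 F [ 1.4  0.4 -2.8] gap 39.3 j [ 0.39  0.32 -0.63  1.91  0.22  0.98 -0.56]
29.998590052127838
glue [([767.2, -143.5, -1.7], 0.78, [236.0, 322.0]), ([707.0, 273.3, -0.0], 0.47, [390.0, 283.0])]
wheel [([737.4, 99.8, -0.4], 0.8, [330.0, 300.0])]
handle [([550.0, -279.4, 188.7], 0.7, [169.0, 211.0])]
blade [([544.0, -1.2, 176.5], 0.81, [285.0, 291.0])]
blade_notch [([284.3, -90.3, 0.5], 0.92, [68.0, 330.0]), ([543.6, 63.8, 173.9], 0.57, [255.0, 169.0])]
glue [([773.8, -145.5, 0.9], 0.97, [524.0, 287.0])]
locating_pin [([565.7, -138.9, 30.9], 0.91, [333.0, 336.0])]
jig []
```

Emit:
arm_command([
  [0.01,-0.036,0],
  [0.01,-0.036,0],
  [0.01,-0.036,0],
  [0.01,-0.036,-0.02],
  [0,0,-0.02],
], fingers=[0.9,0.9,0.9,0.9,0.9], twist=[0,0,0,0,0])

```text
clock: 13.18
position: [586.5, -138.4, 124.8]
eef_rot: [0.782, 0.624, -0.0, 0.002]
wrist_force: [-1.1, -1.1, -3.2]
finger_gap: 0.417
grip_force: 30.0
```

Emit:
arm_command([
  [0,0,-0.02],
  [0,0,0],
], fingers=[0.9,0.9], twist=[0,0])

```text
clock: 13.35
position: [582.8, -130.3, 101.2]
eef_rot: [0.779, 0.626, -0.001, -0.002]
wrist_force: [-0.9, 0.5, -2.5]
finger_gap: 0.42
grip_force: 30.0
```

```bash
python3 -c "
from h import *
st();s=arm.get_state()
p=cap('wrist','w4.png');marks(p,['blade_notch','locating_pin','jig'])
print(p['origin'],proj(p,s['position']))
"
```

```text
t 13.35 pos [ 582.8 -130.3  101.2] yaw_y -12.42 F [-0.9  0.5 -2.5] gap 39.5 j [ 0.53  0.47 -0.54  1.85  0.29  0.91 -0.36]
blade_notch [([580.9, -79.9, 109.9], 0.81, [254.0, 171.0])]
locating_pin []
jig []
[599.34960193 -53.73705215 280.48741904] [[280.61911986 258.38086497]]
```

View pics/w4.png

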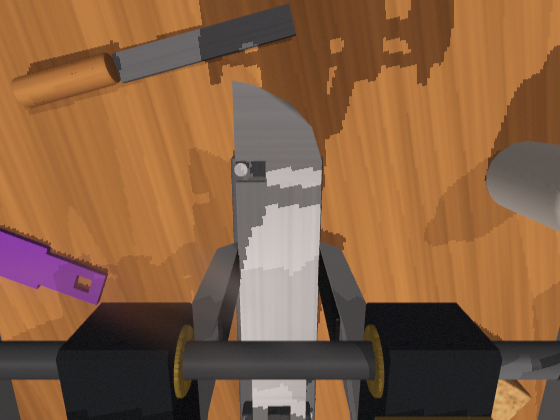

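The blade is held square, with edges at columns 233 and 321 and the notch at x 233–266, y 161–181. I'll work out the grip offset along the blade from it.

Run:
```python
from h import *
s=arm.get_state();st(); p=cap('wrist')
T=s['position']; r=R.from_quat(s['eef_rot']).as_matrix()
g=cv2.cvtColor(p['pixels'],cv2.COLOR_RGB2GRAY)
print(g[155:188,258]); print(g[155:188,262]); print(g[145,225:245],g[145,300:330])
ex=-r[:,0]; ey=r[:,1]
print('tool -x',ex.round(3),'tool y',ey.round(3))
for u in [(255,161),(255,181.5),(266,171),(233,200),(321,200),(234,230),(321,230),(233,145)]:
    X=ray(p,u,T[2]+14.3); d=X-T; print(u,(d@ex).round(1),(d@ey).round(1))
```

```text
t 13.55 pos [ 585.7 -129.8  106.2] yaw_y -12.34 F [ 0.5  0.3 -1.9] gap 39.2 j [ 0.53  0.46 -0.54  1.84  0.29  0.91 -0.36]
[114 115 114 114 113 103  73  58  61  58  60  58  59  59  60  60  59  59
  57  60  60  64  83  88  87  72  70  93 108 110 109 108 110]
[114 115 114 113 112 103  70  54  57  56  54  55  57  54  55  55  55  55
  56  58  55  60  82  86  88  74  71 103 113 111 111 112 112]
[139 135 134 135 131 132 135 136 140 130 115 115 116 115 115 115 115 116
 115 114] [114 113 114 114 113 113 115 115 115 114 113 114 114 112 115 113 114  97
  85  84  83  81  80  79  78 131 131 129 127 127]
tool -x [-0.214 -0.977 -0.   ] tool y [ 0.977 -0.214  0.001]
(255, 161) -54.6 -11.9
(255, 181.5) -45.0 -12.1
(266, 171) -50.0 -6.9
(233, 200) -36.1 -22.7
(321, 200) -36.1 19.0
(234, 230) -21.1 -22.7
(321, 230) -21.1 19.5
(233, 145) -61.9 -21.8
```

Emit:
arm_command([
  [0,0,-0.02],
  [0,0,-0.02],
  [0,0,-0.01],
  [0,0,0],
  [0,0,0],
], fingers=[0.9,0.9,0.9,0.9,0.9], twist=[0,0,0,0,0])

```text
clock: 14.02
position: [585.1, -130.3, 55.5]
eef_rot: [0.779, 0.627, 0.0, -0.0]
wrist_force: [0.7, 0.2, -1.7]
finger_gap: 0.414
grip_force: 30.0
```

```bash
python3 -c "
from h import *
st()"
```

```text
t 14.02 pos [ 585.1 -130.3   55.5] yaw_y -12.4 F [ 0.7  0.2 -1.7] gap 38.9 j [ 0.51  0.53 -0.51  1.88  0.34  0.83 -0.4 ]
```

Emit:
arm_command([
  [0,0,-0.008],
  [0,0,-0.006],
  [0,0,0],
  [-0.002,-0.009,0],
  [0,0,0],
], fingers=[0.9,0.9,0.9,0.9,0.9], twist=[0,0,0,0,0])

```text
clock: 14.43
position: [582.5, -141.5, 40.9]
eef_rot: [0.78, 0.626, -0.0, 0.0]
wrist_force: [-0.1, -0.9, -2.2]
finger_gap: 0.417
grip_force: 30.0
```

```bash
python3 -c "
from h import *
st()"
```

```text
t 14.43 pos [ 582.5 -141.5   40.9] yaw_y -12.49 F [-0.1 -0.9 -2.2] gap 39.2 j [ 0.52  0.54 -0.5   1.88  0.35  0.8  -0.39]
```

Emit:
arm_command([
  [-0.002,-0.01,0],
  [-0.002,-0.01,0],
  [-0.002,-0.01,0],
  [-0.002,-0.01,0],
  [-0.003,-0.01,0],
], fingers=[0.9,0.9,0.9,0.9,0.9], twist=[0,0,0,0,0])

```text
clock: 14.85
position: [571.6, -191.1, 40.9]
eef_rot: [0.78, 0.626, 0.0, 0.0]
wrist_force: [-1.1, -0.2, -2.6]
finger_gap: 0.416
grip_force: 30.0
```

Emit:
arm_command([
  [0,0,0],
  [0,0,0],
], fingers=[0.9,0.9], twist=[0,0])

```text
clock: 15.02
position: [571.6, -190.4, 40.8]
eef_rot: [0.78, 0.626, -0.0, -0.0]
wrist_force: [0.1, 0.3, -2.6]
finger_gap: 0.42
grip_force: 30.0
```

```bash
python3 -c "
from h import *
st()
p=cap('wrist');q=cap('scene');st()
a=cv2.resize(p['pixels'][120:260,190:370,::-1],None,fx=3,fy=3,interpolation=3)
b=cv2.resize(q['pixels'][220:290,145:255,::-1],(420,267),interpolation=3)
c=np.zeros((420,800,3),np.uint8);c[:,:380]=a[:420,60:440];c[:267,380:800]=b
cv2.imwrite('pics/fit.png',c)
s=arm.get_state();T=s['position']
np.save('T.npy',T)
"
```

```text
t 15.02 pos [ 571.6 -190.4   40.8] yaw_y -12.51 F [ 0.1  0.3 -2.6] gap 39.4 j [ 0.6   0.55 -0.49  1.88  0.35  0.8  -0.3 ]
t 15.12 pos [ 572.  -189.1   40.9] yaw_y -12.4 F [-0.6  1.  -2.4] gap 39.6 j [ 0.6   0.55 -0.5   1.88  0.35  0.8  -0.3 ]
```

View pics/fit.png

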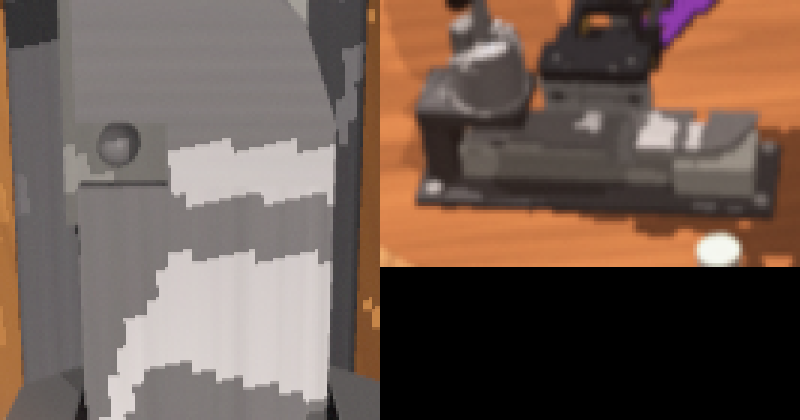

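Run:
```python
from h import *
s=arm.get_state();st(); p=cap('wrist')
T=s['position']; r=R.from_quat(s['eef_rot']).as_matrix()
ex=-r[:,0]; ey=r[:,1]
g=cv2.cvtColor(p['pixels'],cv2.COLOR_RGB2GRAY)
print(g[155:186,249]);print(g[168,230:270])
for u,z in [((249.3,168.3),40),((249.3,168.3),42),((249.3,161),T[2]+14.3),((249.3,181),T[2]+14.3),((245.7,171),T[2]+14.3)]:
    d=ray(p,u,z)-T; print(u,(-d@ex).round(1),(d@ey).round(1))
st()
```

```text
t 15.12 pos [ 572.  -189.1   40.9] yaw_y -12.4 F [-0.6  1.  -2.4] gap 39.6 j [ 0.6   0.55 -0.5   1.88  0.35  0.8  -0.3 ]
[127 127 126 126 124 123 117 110  81  70  97 112 121 122 130 145 143 129
 122 116 111 100  85 109 117  92  78 103 118 121 121]
[102 116 116 118 117 116 117 116 115 116 117 116 109  96 106 113 118 120
 123 122 122 117  78  74  68  61  79 117 118 115 115 115 115 115 116 120
 123 125 123 123]
(249.3, 168.3) 48.8 -15.8
(249.3, 168.3) 49.1 -15.7
(249.3, 161) 54.7 -14.5
(249.3, 181) 45.3 -14.7
(245.7, 171) 50.0 -16.3
t 15.17 pos [ 572.  -188.8   40.9] yaw_y -12.38 F [ 0.1  1.5 -2.2] gap 39.5 j [ 0.59  0.55 -0.5   1.88  0.35  0.8  -0.3 ]
```

The pin top is visible in the notch at crop (118,145); the notch spans rows 122–183 with its inner edge at column 167. The pin sits about 3.5 mm too far out sideways and about 1.5 mm off lengthways, so I'll shift.

Emit:
arm_command([
  [-0.004,-0.0012,0],
  [0,0,0],
  [0,0,0],
], fingers=[0.9,0.9,0.9], twist=[0,0,0])

```text
clock: 15.42
position: [567.7, -190.5, 40.8]
eef_rot: [0.779, 0.627, -0.0, -0.0]
wrist_force: [-0.5, -0.4, -3.0]
finger_gap: 0.421
grip_force: 30.0
```

```bash
cat > look.py <<'E'
from h import *
s=arm.get_state();st(); p=cap('wrist')
T=s['position']; r=R.from_quat(s['eef_rot']).as_matrix()
g=cv2.cvtColor(p['pixels'],cv2.COLOR_RGB2GRAY)
print('cols 235..275'); 
for q in range(158,186,2): print(q,' '.join('%3d'%v for v in g[q,232:272]))
st()
E
python3 look.py
```

```text
t 15.42 pos [ 567.7 -190.5   40.8] yaw_y -12.4 F [-0.5 -0.4 -3. ] gap 39.5 j [ 0.6   0.54 -0.5   1.88  0.35  0.8  -0.3 ]
cols 235..275
158  98  96 105 125 123 124 124 126 124 123 125 125 125 125 126 126 125 125 125 125 124 126 126 126 125 125 126 125 126 125 125 124 125 123 124 124 124 124 124 124
160  99  96  98 118 119 113 122 122 123 122 124 125 124 122 124 124 122 123 123 123 116 116 117 116 117 117 116 115 114 114 112 123 123 124 125 124 123 123 123 124
162  98  96  98 100 101  52  99 116 117 117 116 116 114 117 116 116 117 117 117  95  86  90  89  89  88  86  82  75  70  67  60  89 117 120 122 123 122 123 122 124
164 101  97  98  99 101 102 101 116 118 117 116 114 116 115 116 117 115 118  97  93  96  95  93  97  95  92  87  82  78  69  67  59 106 121 125 126 126 125 125 126
166  99  96  99 101  98 100 100 114 115 118 117 114 115 115 116 116 117 118  91 103 111 123 127 128 135  98  88  84  78  74  69  62 113 119 124 124 124 123 124 124
168  97  96  98  99 100 100  83 116 116 117 117 116 114 114 115 116 114 118  99 101 109 115 120 121 123  90  86  83  77  72  67  86 117 119 123 1
[... 751 characters left out ...]
118 116 115 116 116 117 117 117 115 116 118 119 117 117 117 118 125 200 200 201 200 200
180  99  98  99  99  59  73  77 106 104 107 107 106 105 103 106 106  90  90  90  90  92  90  91  89  89  90  91  89  91  81  84  83  84  93 124 199 199 199 200 199
182  98  97  96 102 106 103 103 105 104 104 106 105 104 103 103 104 103 102 104 105 106 104 104 113 113 112 112 113 114 114 114 112 110 114 123 199 200 199 200 199
184  98  98  98 104 123 121 122 121 122 122 122 124 123 120 122 121 118 119 121 123 122 124 123 122 121 121 121 121 121 123 122 123 124 121 121 199 199 155 154 154
t 15.47 pos [ 567.8 -190.6   40.9] yaw_y -12.4 F [-0.7 -0.6 -1.8] gap 39.5 j [ 0.6   0.54 -0.5   1.88  0.35  0.8  -0.3 ]
```

Run:
```python
from h import *
s=arm.get_state();st(); p=cap('wrist')
T=s['position']; r=R.from_quat(s['eef_rot']).as_matrix(); ex=r[:,0]; ey=r[:,1]
t=T[2]+14.3
for n,u,z in [('pin',(256.8,167),40),('pin38',(256.8,167),38),('n top',(250,160.5),t),('n bottom@top',(250,181.3),t),('n bottom@under',(250,180),t-5),('inner',(266,172),t),('edge L',(235.5,184),t),('edge',(235,158),t)]:
    d=ray(p,u,z)-T; print(n,(d@ex).round(1),(d@ey).round(1))
```

```text
t 15.47 pos [ 567.8 -190.6   40.9] yaw_y -12.4 F [-0.7 -0.6 -1.8] gap 39.5 j [ 0.6   0.54 -0.5   1.88  0.35  0.8  -0.3 ]
pin 49.5 -12.0
pin38 49.1 -12.2
n top 54.9 -14.2
n bottom@top 45.2 -14.4
n bottom@under 44.8 -14.8
inner 49.6 -6.9
edge L 43.9 -21.2
edge 56.1 -21.1
```

Lateral matches (−11.0 against 11) and lengthwise is within 0.5 mm. Lowering.

Emit:
arm_command([
  [0,-0.0004,-0.003],
  [0,0,-0.003],
  [0,0,-0.003],
  [0,0,-0.002],
  [0,0,0],
], fingers=[0.9,0.9,0.9,0.9,0.9], twist=[0,0,0,0,0])

```text
clock: 15.93
position: [567.6, -191.0, 29.2]
eef_rot: [0.779, 0.627, -0.0, -0.0]
wrist_force: [-0.2, 1.1, -2.9]
finger_gap: 0.422
grip_force: 30.0
```

```bash
python3 -c "
from h import *
st()"
```

```text
t 15.93 pos [ 567.6 -191.    29.2] yaw_y -12.41 F [-0.2  1.1 -2.9] gap 39.7 j [ 0.59  0.56 -0.49  1.89  0.36  0.78 -0.31]
```

Emit:
arm_command([
  [0,0,-0.002],
  [0,0,-0.002],
  [0,0,-0.0005],
  [0,0,0],
], fingers=[0.9,0.9,0.9,0.9], twist=[0,0,0,0])

```text
clock: 16.27
position: [567.8, -191.1, 25.2]
eef_rot: [0.779, 0.627, -0.0, -0.0]
wrist_force: [0.6, -0.5, -2.0]
finger_gap: 0.42
grip_force: 30.0
```

```bash
python3 -c "
from h import *
st()"
```

```text
t 16.27 pos [ 567.8 -191.1   25.2] yaw_y -12.41 F [ 0.6 -0.5 -2. ] gap 39.5 j [ 0.59  0.56 -0.49  1.89  0.36  0.77 -0.31]
```

Emit:
arm_command([
  [0,0,-0.001],
  [0,0,0],
  [0,0,0],
  [0,0,0],
  [0,0,0],
], fingers=[0.9,0.9,0.5,0.45,0.4], twist=[0,0,0,0,0])

```text
clock: 16.68
position: [568.1, -191.2, 24.5]
eef_rot: [0.779, 0.626, 0.0, 0.0]
wrist_force: [-0.5, 1.1, -0.5]
finger_gap: 0.58
grip_force: 0.0
```

```bash
sed -i 's/^st()$//' look.py
python3 - <<'E'
from h import *
st(); s=arm.get_state(); p=cap('wrist'); cv2.imwrite('pics/seat.png',p['pixels'][:,:,::-1])
g=cv2.cvtColor(p['pixels'],cv2.COLOR_RGB2GRAY)
for q in range(158,190,2): print(q,' '.join('%3d'%v for v in g[q,232:272]))
E
```

```text
t 16.68 pos [ 568.1 -191.2   24.5] yaw_y -12.42 F [-0.5  1.1 -0.5] gap 54.5 j [ 0.59  0.57 -0.48  1.89  0.37  0.77 -0.31]
158  53 118 124 128 128 128 128 128 128 129 129 128 128 128 129 128 128 127 128 128 129 128 127 128 128 129 128 128 127 128 128 129 128 129 129 126 128 128 127 128
160  52 118 122 125 126 126 126 126 126 124 125 126 126 127 125 126 127 126 127 125 126 127 125 126 126 128 127 127 125 126 147 147 145 128 127 127 126 125 127 128
162  52 126 145 147 148 146 154 153 153 119 118 120 119 119 121 120 119 120 104 106  92  90  90  90  94 133 156 121 121 212 212 211 211 126 126 126 127 127 126 128
164  53 131 153 155 155 155 153 154 152 120 118 121 147 147 148 148 130  90  91  95  99  99  99  94  90  80  81  90 109 212 213 212 211 128 128 129 128 129 129 129
166  55 132 152 153 155 155 152 153 153 153 154 153 153 155 157 113  97 108 112 116 119 119 118 116 109 104  94  83  86 174 211 212 212 146 128 127 128 128 128 128
168  54 114 151 154 155 154 152 153 151 153 153 151 153 130 108 103 112 117 122 123 127 129 129 124 120 112 107  99  83 108 212 212 211 193 200 200 200 200 20
[... 945 characters left out ...]
  93  84  85  87 151 203 204 204 204 203 204
182  52  80 153 132 108 106 105 106 106 106 104 106 106 106 106 106 105 106 106 107 163 164 164 162 161 159 162 163 163 164 163 162 184 190 202 203 202 203 202 202
184  55  53 128 127 125 123 123 126 125 125 126 127 125 123 125 125 124 125 123 126 203 203 203 203 202 154 154 155 202 204 203 203 202 201 203 202 203 203 203 202
186  52  53 117 123 126 125 124 125 125 126 127 126 124 124 123 124 123 124 123 126 127 127 125 125 124 122 123 124 127 202 203 203 201 202 202 203 204 202 158 157
188  53  54 118 121 126 125 123 124 124 126 128 127 125 124 124 125 124 124 122 126 126 127 126 126 124 123 123 124 124 157 159 157 156 156 126 125 127 126 127 128
```

The blank is seated: the pin (columns 246–261, rows 162–176) sits inside the notch. Going back to the handle.

Emit:
arm_command([
  [0,0,0.015],
  [0,0,0.03],
  [0,0,0.04],
  [0,0,0.04],
  [0,0,0.04],
], fingers=[0.3,0.3,0.3,0.3,0.3], twist=[0,0,0,0,0])

```text
clock: 17.15
position: [567.5, -190.9, 191.1]
eef_rot: [0.779, 0.627, 0.0, -0.0]
wrist_force: [0.7, -0.4, 0.5]
finger_gap: 0.698
grip_force: 0.0
```

Emit:
arm_command([
  [0,0,0.04],
  [0,0,0.03],
  [0,-0.01,0],
  [-0.003,-0.01,0],
  [-0.003,-0.01,0],
], fingers=[0.3,0.3,0.3,0.3,0.3], twist=[5,7,7,7,7])

```text
clock: 17.57
position: [562.0, -221.5, 260.1]
eef_rot: [0.567, 0.824, 0.0, 0.001]
wrist_force: [0.4, -0.5, -0.6]
finger_gap: 0.697
grip_force: 0.0
```

Emit:
arm_command([
  [-0.003,-0.01,0],
  [-0.003,-0.01,0],
  [-0.003,-0.01,0],
  [-0.003,-0.01,0],
  [-0.002,-0.01,0],
], fingers=[0.3,0.3,0.3,0.3,0.3], twist=[7,7,7,7,7])

```text
clock: 17.98
position: [547.6, -271.7, 259.4]
eef_rot: [0.293, 0.956, -0.0, -0.0]
wrist_force: [-0.3, -0.2, 1.2]
finger_gap: 0.7
grip_force: 0.0
```

Emit:
arm_command([
  [0,-0.006,0],
  [0,0,0],
  [0,0,0],
], fingers=[0.3,0.3,0.3], twist=[6,0,0])

```text
clock: 18.23
position: [547.8, -277.2, 259.2]
eef_rot: [0.247, 0.969, 0.0, -0.0]
wrist_force: [-0.4, -0.0, 0.1]
finger_gap: 0.699
grip_force: 0.0
```

Run:
```python
from h import *
st(); p=cap('wrist','w5.png');marks(p,['handle','blade_notch','blade'])
p=cap('scene');marks(p,['handle','blade','blade_notch'])
```

```text
t 18.23 pos [ 547.8 -277.2  259.2] yaw_y 61.35 F [-0.4 -0.   0.1] gap 65.7 j [ 0.96  0.38 -0.77  1.65  0.28  1.23  1.2 ]
handle [([545.1, -279.3, 184.8], 0.85, [275.0, 217.0]), ([510.0, 0.2, -2.3], 0.68, [480.0, 26.0]), ([564.2, -142.0, 32.7], 0.41, [393.0, 134.0])]
blade_notch [([564.0, -138.1, 32.6], 0.57, [396.0, 132.0])]
blade [([566.2, -137.4, 32.2], 0.65, [397.0, 134.0]), ([566.4, -200.6, 32.9], 0.57, [346.0, 161.0])]
handle [([551.0, -280.2, 188.9], 0.61, [168.0, 211.0])]
blade [([337.8, -113.4, 1.4], 0.88, [230.0, 213.0]), ([504.7, 193.1, 0.4], 0.71, [340.0, 238.0]), ([238.2, 456.6, -4.0], 0.7, [393.0, 181.0])]
blade_notch [([184.5, 428.0, -1.3], 0.91, [380.0, 173.0]), ([285.2, -83.4, -4.2], 0.61, [238.0, 204.0])]
```

Emit:
arm_command([
  [0,-0.002,-0.02],
  [0,0,-0.025],
  [0,0,-0.025],
  [0,0,-0.011],
  [0,0,0],
], fingers=[0.3,0.3,0.3,0.4,0.4], twist=[0.7,0,0,0,0])

```text
clock: 19.05
position: [546.7, -278.7, 176.1]
eef_rot: [0.24, 0.971, 0.001, -0.002]
wrist_force: [0.8, -0.5, -0.6]
finger_gap: 0.611
grip_force: 0.0
```

Emit:
arm_command([
  [0,0,0],
  [0,0,0],
  [0,0,0],
  [0,0,0],
], fingers=[0.55,0.6,0.65,0.65], twist=[0,0,0,0])

```text
clock: 19.38
position: [548.4, -279.3, 179.5]
eef_rot: [0.24, 0.971, -0.0, 0.001]
wrist_force: [-0.1, -0.5, 0.3]
finger_gap: 0.367
grip_force: 0.0
```

Run:
```python
from h import *
st()
```

```text
t 19.38 pos [ 548.4 -279.3  179.5] yaw_y 62.28 F [-0.1 -0.5  0.3] gap 34.5 j [ 0.94  0.45 -0.75  1.74  0.34  1.09  1.17]
```

Emit:
arm_command([
  [0,0,-0.002],
  [0,0,0],
  [0,0,0],
  [0,0,0],
  [0,0,0],
], fingers=[1,1,1,1,1], twist=[0,0,0,0,0])

```text
clock: 19.8
position: [548.0, -278.8, 176.4]
eef_rot: [0.239, 0.971, 0.0, 0.0]
wrist_force: [1.0, 1.0, 0.8]
finger_gap: 0.144
grip_force: 30.0
```

Run:
```python
from h import *
st();print(arm.get_state()['grip_force'])
```

```text
t 19.8 pos [ 548.  -278.8  176.4] yaw_y 62.29 F [1.  1.  0.8] gap 13.5 j [ 0.94  0.45 -0.75  1.74  0.34  1.09  1.16]
29.993681609630585
```

Emit:
arm_command([
  [0,0,0.003],
  [0,0,0.003],
  [0,0,0],
  [0,0,0],
], fingers=[1,1,1,1], twist=[0,0,0,0])

```text
clock: 20.13
position: [547.8, -278.8, 182.1]
eef_rot: [0.239, 0.971, 0.0, -0.0]
wrist_force: [4.7, 1.9, -12.2]
finger_gap: 0.147
grip_force: 30.0
```

Run:
```python
from h import *
st();print(arm.get_state()['grip_force'])
```

```text
t 20.13 pos [ 547.8 -278.8  182.1] yaw_y 62.3 F [  4.7   1.9 -12.2] gap 13.8 j [ 0.94  0.45 -0.75  1.73  0.34  1.1   1.17]
29.98221516609192
```

Emit:
arm_command([
  [0,0,0.0003],
  [0,0,0],
  [0,0,0],
  [0,0,0],
  [0,0,0],
], fingers=[1,1,1,1,1], twist=[-4,-7,-7,-7,-7])

```text
clock: 20.55
position: [547.9, -278.8, 182.3]
eef_rot: [0.5, 0.866, 0.0, -0.0]
wrist_force: [5.0, 2.1, -13.4]
finger_gap: 0.148
grip_force: 30.0
```

Emit:
arm_command([
  [0,0,0],
  [0,0,0],
  [0,0,0],
  [0,0,0],
  [0,0,0],
], fingers=[1,1,1,1,1], twist=[-7,-7,-7,-7,-7])

```text
clock: 20.97
position: [548.0, -278.8, 182.3]
eef_rot: [0.738, 0.675, 0.0, -0.0]
wrist_force: [4.7, 2.3, -13.1]
finger_gap: 0.148
grip_force: 30.0
```

Emit:
arm_command([
  [0,0,0],
  [0,0,0],
  [0,0,0],
], fingers=[1,1,1], twist=[-7,0,0])

```text
clock: 21.22
position: [548.0, -278.7, 182.4]
eef_rot: [0.776, 0.631, 0.0, -0.0]
wrist_force: [4.4, 0.9, -13.2]
finger_gap: 0.147
grip_force: 30.0
```

Run:
```python
from h import *
st();print(arm.get_state()['grip_force'],arm.get_state()['wrist_torque'])
```

```text
t 21.22 pos [ 548.  -278.7  182.4] yaw_y -11.74 F [  4.4   0.9 -13.2] gap 13.8 j [ 0.75  0.39 -0.49  1.74  0.21  1.06 -0.02]
29.981512427330017 [ 0.3077255  -1.41530586 -0.00239957]
```

Emit:
arm_command([
  [0,0,0],
  [0,0,-0.005],
  [0,0,-0.005],
  [0,0,-0.005],
  [0,0,0],
], fingers=[1,1,1,1,1], twist=[-0.9,0,0,0,0])

```text
clock: 21.63
position: [548.0, -278.9, 166.4]
eef_rot: [0.78, 0.625, 0.0, -0.0]
wrist_force: [6.4, 2.4, -10.3]
finger_gap: 0.147
grip_force: 30.0
```

Run:
```python
from h import *
st();print(arm.get_state()['wrist_torque'])
```

```text
t 21.63 pos [ 548.  -278.9  166.4] yaw_y -12.56 F [  6.4   2.4 -10.3] gap 13.8 j [ 0.74  0.41 -0.48  1.76  0.21  1.03 -0.04]
[ 0.61857422 -1.60623638  0.05052669]
```

Emit:
arm_command([
  [0,0,-0.005],
  [0,0,-0.005],
  [0,0,-0.005],
  [0,0,-0.004],
  [0,0,0],
], fingers=[1,1,1,1,1], twist=[0,0,0,0,0])

```text
clock: 22.05
position: [548.0, -278.9, 147.6]
eef_rot: [0.78, 0.625, 0.0, -0.0]
wrist_force: [5.6, 2.4, -7.2]
finger_gap: 0.145
grip_force: 30.0
```

Run:
```python
from h import *
st();print(arm.get_state()['wrist_torque'])
```

```text
t 22.05 pos [ 548.  -278.9  147.6] yaw_y -12.58 F [ 5.6  2.4 -7.2] gap 13.7 j [ 0.74  0.43 -0.48  1.78  0.23  0.99 -0.05]
[ 0.85308334 -1.34090703 -0.0180446 ]
```

Emit:
arm_command([
  [0,0,-0.004],
  [0,0,-0.003],
  [0,0,0],
  [0,0,0],
], fingers=[1,1,1,1], twist=[0,0,0,0])

```text
clock: 22.38
position: [548.0, -278.9, 141.2]
eef_rot: [0.78, 0.625, 0.0, -0.0]
wrist_force: [3.3, 3.5, -5.8]
finger_gap: 0.149
grip_force: 30.0
```

Emit:
arm_command([
  [0,0,0],
  [0,0,0],
  [0,0,0],
  [0,0,0],
  [0,0,0],
], fingers=[0.7,0.6,0.5,0.5,0.4], twist=[0,0,0,0,0])

```text
clock: 22.8
position: [547.8, -279.5, 141.8]
eef_rot: [0.781, 0.625, -0.0, 0.0]
wrist_force: [-0.3, -0.8, 0.5]
finger_gap: 0.466
grip_force: 0.0
```

Emit:
arm_command([
  [0,0,0.01],
  [0,0,0.025],
  [0,0,0.035],
  [0,0,0.035],
  [0,0,0.02],
], fingers=[0.4,0.4,0.4,0.4,0.4], twist=[0,0,0,0,0])

```text
clock: 23.22
position: [548.8, -279.3, 271.4]
eef_rot: [0.78, 0.625, 0.001, 0.002]
wrist_force: [0.2, -0.2, 0.8]
finger_gap: 0.602
grip_force: 0.0
```

Run:
```python
from h import *
st()
q=cap('scene');marks(q,['handle','blade']);r=cap('side');marks(r,['handle']);p=cap('wrist')
w=p['pixels'][:,130:430,::-1]
b=cv2.resize(q['pixels'][205:285,145:265,::-1],(480,320),interpolation=3)
c=np.zeros((420,780,3),np.uint8);c[:,:300]=w;c[:320,300:]=b
cv2.imwrite('pics/final.png',c)
```

```text
t 23.22 pos [ 548.8 -279.3  271.4] yaw_y -12.6 F [ 0.2 -0.2  0.8] gap 56.5 j [ 0.76  0.32 -0.5   1.64  0.16  1.22  0.01]
handle [([518.5, -1.9, 3.2], 0.65, [276.0, 247.0]), ([550.3, -278.1, 153.0], 0.5, [171.0, 222.0])]
blade [([241.1, 455.6, -3.2], 0.94, [393.0, 182.0]), ([341.6, -110.4, 1.7], 0.88, [232.0, 214.0]), ([321.4, 224.9, -4.5], 0.66, [334.0, 202.0])]
handle [([549.9, -279.7, 151.2], 0.62, [335.0, 237.0])]
```

View pics/final.png

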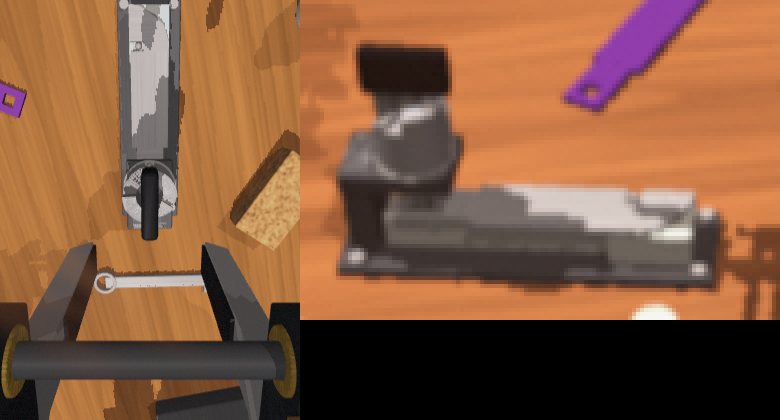

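The final picture shows the wing down (network z≈151) and back along the jig at (150,203). The blank lies flat on the rail with the locating pin in its notch at (138,46), and the gripper is clear of everything. Handing in.

```bash
python3 -c "
from h import *
print(arm.finish_job())"
```

```text
the job is handed in; nothing more can be done
None
```

The blank is seated on the rail with the locating pin in its notch, the spring pin is down through the tang hole, and the job was handed in at about 23 s; no verdict was returned.

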